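Stir the polishing beads in the sprung dish

ROBOT

A 6-joint arm with a two-finger parallel gripper is mounted at the origin on the work surface. World frame = base frame: x ahead of the robot, y to its left, z up, the work surface at z = 0. Lengths are in mm, angles in degrees, forces in N, time in s.
With the tool pointing down it reaches from about 300 to 850 mm from the base axis. Payload 4.2 kg.
Tool frame: the origin (TCP) lies midway between the tips of the shut fingers; the grasp point (between the pads) lies 19 mm behind it; z points along the fingers, y is the line along which they close (so a half turn about z gives the same grasp; the last joint's range is limited). The gripper opens to 91 mm and grips with 3 to 60 N. Pads are 32 mm wide; open, the fingers measure 118 mm over their backs; the gripper's body (76 mm by 178 mm) begins 60 mm behind the grasp point.
Start: joints at [74.542, 18.312, 89.639, -0, 72.044, -1.146], TCP at [142.147, 557.169, 213.976] pointing down, gripper open.
Joint ranges: [-177.97, 177.97], [-48.28, 115.42], [12.27, 149.76], [-77.06, 257.06], [2.81, 150.46], [-146.56, 146.56]. Speed limits (degrees/s): [147.25, 147.25, 180, 180, 180, 180].

INTERFACE

Orientations are given as [roll, pitch, yaw] about the fixed x, y, z axes, in that order (R = Rz(yaw) Ry(pitch) Rx(roll)).
In Python, from workcell import env gives the robot as it stands.
- The arm moves only by the tool send_rows, never from a script. Its argument "steps" is a list that holds one entry, the list of rows, each a list of 5 numbers: the shift along the tool's x, y, z scaled (see below), then the turn about the tool's z scaled (see below), then the opening, from 0 (shut) to 1 (fully open). In form: [[[dx, dy, dz, yaw, fingers], ...]]. A call has 1 to 5 rows; each row shifts and turns the commanded pose from where the row before left it, along the tool's axes as they then stand; what a row does not reach is not made up. The controller multiplies each number of a shift by 0.04 m and each number of a turn by 0.12 rad. A row lasts 1/12 s, in which the tool goes at most 41.7 mm and 7.16 degrees, less where a joint would pass 70% of its speed; a pose out of reach is approached as far as the arm can. A call with a number of a shift or a turn outside -1 to 1 is refused whole. A call with a gripper value outside its range is refused whole. The fingers move at their own pace and stop on an object; "squeeze" is the grip in N (left out, the last holds). Time passes only in rows, so rows that do not move let the fingers close. It gives the time, the measured TCP pose, the force, the opening and the grip force at its end, in the units of the state.
- env.state(): the state, without advancing time (a new reading comes with each control period).
- env.grab_frame(name): name is "side" or "top"; returns a dict with "pixels" (480x640x3 uint8, red, green, blue), "depth" (480x640 float32, mm along the optical axis (not along the pixel's ray), 0 where there is no reading), "intrinsics" (3x3 intrinsics, pixels), "cam_to_world" (4x4, takes a point from camera to world coordinates). Camera axes: x right, y down, z forward; pixel columns grow to the right and rows downward; lengths in mm; the calibration is good to about 2 mm. A picture is of the moment at which its call begins.
- env.job_done(): hands the job in; it is judged then, once.
The state is a dict: "time_s": time; "qpos": joint angles; "qvel": joint speeds; "effort": joint torques, N m; "ee_pos": TCP position; "ee_rot": TCP orientation; "force": force on the tool from outside, world axes, zero at the start; "torque": the same for the moment, N m; "gripper_width": finger opening in mm; "gripper_force": force on a finger pad.
Only numpy, scipy, OpenCV 4.12 (cv2) and the standard library are available. Lean on these libraries where they do the work, as an engineer would, in place of code of your own. Each camera call takes 0.05 s, during which the arm holds its last target. There are 200 camera calls.

TASK

Take the stirring rod out of its leaning stand, reach under the bench light and first press its foot lightly onto the floor of the dish until you feel the sprung dish push back. Then stir the beads with the rod, gently and without spilling any, until blue and white are mixed: every bead must have a bead of the other colour close beside it, with a gap of less than half a bead's width. Put the rod back fully down in its stand, never touch the beads with the gripper, and leave the other things on the bench alone.

Things in the scene. Friction and masses are not known exactly. Their poses are not given: they have to be found in the camera images.
- vibrator: Cream vibrator unit, 180 x 180 mm, 52 mm high, fixed to the bench, carrying the dish on springs at its centre and a bench light on a steel post (12 mm thick, at its far left corner, x = +78, y = +78 mm). Origin: centre of its underside. Its x axis points roughly away from the robot.
- lamp_bar (a point): Middle of the underside of the light's cream bar, 263 mm above the bench. The bar, 32 mm wide (vibrator's x), 190 mm long (its y), 28 mm high, hangs so low over the dish (12 mm to +x of its centre) that a gripper pointing straight down does not fit: reach in under it from the -x side with the hand leaning back to -x by about 35 degrees.
- dish: Round steel dish on a sprung plate: it can only move straight down, 4 mm at most, about 6 N per mm once it gives (at 1 to 4 N). Origin under its centre, 64 mm above the bench. Inside: flat floor of radius 42 mm, 11 mm above the origin (75 mm above the bench), then a 30 degree slope to radius 73 mm at 29 mm, then a steep rim to radius 77 mm at 46 mm (110 mm above the bench). Turned at random.
- dish_floor (a point): Centre of the dish's flat inner floor, on its surface.
- stand: White plastic stand, fixed to the bench, base 140 x 110 x 12 mm reaching from x = -50 to +90 mm of the origin (on the bench). It holds the rod in a square bore (22 x 22 mm, 90 mm deep) in a 38 mm square tube leaning 35 degrees from vertical, its mouth towards the stand's -x (the robot).
- shelf (a point): Front (-x) edge, at mid-width, of the underside of the stand's small teal shelf with little pots on it, 239 mm above the bench. The shelf, 66 mm deep (x), 108 mm wide, up to 276 mm high with its pots, stands on two posts 92 mm apart. It hangs over the rod's handle, so take the handle along the rod's own direction with the hand leaning back to -x, not from straight above.
- bore_bottom (a point): Centre of the bore's floor. The bore's axis runs from here to bore_mouth.
- bore_mouth (a point): Centre of the bore's mouth, 90 mm up the leaning axis from bore_bottom.
- rod: Stirring rod standing in the leaning stand: steel shaft 10 mm thick with a round foot, and an orange plastic handle, 14 x 14 mm square (sides along the rod's x and y) and 80 mm long. Origin: centre of the round foot, 5 mm from its very end. Its z axis runs up the rod: shaft to z = 112 mm, handle from 112 to 192 mm. About 90 g.
- rod_grip (a point): Middle of the rod's orange handle, 152 mm up from the rod's origin.
- blue0: Chunky blue ceramic polishing bead in the dish: a ball 26 mm in diameter with a small hole through it, about 22 g. Origin at its centre. At the start the four blue ones lie along one side of the dish and the four white ones along the other.
- blue1: Chunky blue ceramic polishing bead in the dish: a ball 26 mm in diameter with a small hole through it, about 22 g. Origin at its centre. At the start the four blue ones lie along one side of the dish and the four white ones along the other.
- blue2: Chunky blue ceramic polishing bead in the dish: a ball 26 mm in diameter with a small hole through it, about 22 g. Origin at its centre. At the start the four blue ones lie along one side of the dish and the four white ones along the other.
- blue3: Chunky blue ceramic polishing bead in the dish: a ball 26 mm in diameter with a small hole through it, about 22 g. Origin at its centre. At the start the four blue ones lie along one side of the dish and the four white ones along the other.
- white0: Chunky white ceramic polishing bead in the dish: a ball 26 mm in diameter with a small hole through it, about 22 g. Origin at its centre. At the start the four blue ones lie along one side of the dish and the four white ones along the other.
- white1: Chunky white ceramic polishing bead in the dish: a ball 26 mm in diameter with a small hole through it, about 22 g. Origin at its centre. At the start the four blue ones lie along one side of the dish and the four white ones along the other.
- white2: Chunky white ceramic polishing bead in the dish: a ball 26 mm in diameter with a small hole through it, about 22 g. Origin at its centre. At the start the four blue ones lie along one side of the dish and the four white ones along the other.
- white3: Chunky white ceramic polishing bead in the dish: a ball 26 mm in diameter with a small hole through it, about 22 g. Origin at its centre. At the start the four blue ones lie along one side of the dish and the four white ones along the other.
- jar: Bystander: amber glass jar with a white cap, 52 mm across, 55 mm high, origin at the centre of its underside, loose.
- tub: Bystander: white tub with a green cap, 48 mm across, 60 mm high, origin at the centre of its underside, loose.
- cast: Bystander: yellow plaster dental cast, 60 x 64 mm, 27 mm high, origin at the centre of its underside, loose.
- spatula: Bystander: spatula lying on the bench, 170 mm long, loose.

How it is judged (in metres and radians):
On the way, in this order (a step that is already met when the one before it is completed fails the run):
1. the rod's foot is pressed on the dish's floor, with more than 2 N, for 0.2 s, before the beads are mixed (contact force between rod and dish above 2 N and z of rod in the frame of dish below 0.02 m and horizontal distance between rod and dish_floor below 0.05 m), for 0.2 s.
2. the beads are mixed, in the dish: each has a bead of the other colour with its centre within 39 mm ((distance between blue0 and white0 below 0.039 m or distance between blue0 and white1 below 0.039 m or distance between blue0 and white2 below 0.039 m or distance between blue0 and white3 below 0.039 m) and (distance between blue1 and white0 below 0.039 m or distance between blue1 and white1 below 0.039 m or distance between blue1 and white2 below 0.039 m or distance between blue1 and white3 below 0.039 m) and (distance between blue2 and white0 below 0.039 m or distance between blue2 and white1 below 0.039 m or distance between blue2 and white2 below 0.039 m or distance between blue2 and white3 below 0.039 m) and (distance between blue3 and white0 below 0.039 m or distance between blue3 and white1 below 0.039 m or distance between blue3 and white2 below 0.039 m or distance between blue3 and white3 below 0.039 m) and (distance between white0 and blue0 below 0.039 m or distance between white0 and blue1 below 0.039 m or distance between white0 and blue2 below 0.039 m or distance between white0 and blue3 below 0.039 m) and (distance between white1 and blue0 below 0.039 m or distance between white1 and blue1 below 0.039 m or distance between white1 and blue2 below 0.039 m or distance between white1 and blue3 below 0.039 m) and (distance between white2 and blue0 below 0.039 m or distance between white2 and blue1 below 0.039 m or distance between white2 and blue2 below 0.039 m or distance between white2 and blue3 below 0.039 m) and (distance between white3 and blue0 below 0.039 m or distance between white3 and blue1 below 0.039 m or distance between white3 and blue2 below 0.039 m or distance between white3 and blue3 below 0.039 m) and distance between each of blue0, blue1, blue2, blue3, white0, white1, white2, white3 and dish_floor below 0.068 m), for 0.3 s.
At the end, for the whole second after the job is handed in: Every bead lies in the dish at rest (centre within 68 mm of the floor's centre), each with a bead of the other colour no farther than 39 mm from its centre (gap under 13 mm); the rod stands at rest fully down in the stand's bore (centre of its foot within 16 mm of bore_bottom) (all of step 2 and distance between rod and bore_bottom below 0.016 m and linear speed of each of rod, blue0, blue1, blue2, blue3, white0, white1, white2, white3 below 0.02 m/s); the robot touches nothing.
It fails at once if the rod is forced against the dish with more than 18 N (contact force between rod and dish above 18 N).
It fails at once if the gripper or arm touches a bead (contact force between any of the fingers, the arm and blue0 above 0.5 N or contact force between any of the fingers, the arm and blue1 above 0.5 N or contact force between any of the fingers, the arm and blue2 above 0.5 N or contact force between any of the fingers, the arm and blue3 above 0.5 N or contact force between any of the fingers, the arm and white0 above 0.5 N or contact force between any of the fingers, the arm and white1 above 0.5 N or contact force between any of the fingers, the arm and white2 above 0.5 N or contact force between any of the fingers, the arm and white3 above 0.5 N).
It fails at once if the jar, tub, cast or spatula is moved more than 20 mm (distance of any of jar, tub, cast, spatula from where it was at the start of the episode above 0.02 m).
It also fails if it takes over 70 s, if anything falls off the work surface, if the arm or the gripper's body presses on something with over 40 N, if the wrist force passes 120 N, or if a joint passes its speed limit or range.

## Working session

There is one attempt and no reset: what is moved stays moved. The work goes in short steps, Python scripts to look and compute and a tool call to move; the robot and the scene stay as the last step left them, time stands still between calls to the robot, and variables do not carry over. Pictures are saved under pics/ and viewed, at most 10 in all, crops included, and the job is handed in when it is done.

Besides the shell and the picture viewer there is one more tool, called after "Call:" as name(argument=value, ...), one argument or row to a line, values as JSON. send_rows: Moves the arm, as the interface text tells. Shifts and turns lie within -1 to 1; 1 stands for 0.04 m of shift or 0.12 rad of turn. Its arguments: {"type":"object","properties":{"steps":{"type":"array"},"squeeze":{"type":"number"}},"required":["steps"]}

```bash
ls; mkdir -p pics; python3 - <<'E'
from workcell import env
import cv2,numpy as np
s=env.state();print({k:np.round(v,3).tolist() for k,v in s.items()})
for n in("side","top"):
    f=env.grab_frame(n);np.savez(f"pics/{n}0.npz",**f)
    cv2.imwrite(f"pics/{n}0.png",f["pixels"][:,:,::-1])
    print(n,f["intrinsics"].tolist(),np.round(f["cam_to_world"],4).tolist(),(f["depth"]>0).mean())
E
```

```text
pics
{'time_s': 0.0, 'qpos': [74.541, 18.351, 89.705, -0.001, 72.043, -1.147], 'qvel': [-0.003, 0.072, 0.12, 0.016, 0.053, -0.059], 'effort': [-0.002, -41.246, -23.197, 0.072, 0.046, -0.0], 'ee_pos': [142.029, 556.675, 213.132], 'ee_rot': [-179.901, -0.001, 165.688], 'force': [0.673, 0.202, -0.434], 'torque': [-0.043, -0.004, 0.019], 'gripper_force': 0.0, 'gripper_width': 90.82}
side [[569.1565709253607, 0.0, 322.43689587572646], [0.0, 569.1565709253607, 238.6385286802015], [0.0, 0.0, 1.0]] [[-0.9977, -0.0518, 0.0429, 501.3298], [-0.0656, 0.6074, -0.7917, 985.6568], [0.0149, -0.7927, -0.6095, 844.5095], [0.0, 0.0, 0.0, 1.0]] 0.9959830729166667
top [[547.7897042739393, 0.0, 324.9108889122402], [0.0, 547.7897042739393, 231.3161223376494], [0.0, 0.0, 1.0]] [[-0.007, -0.9975, 0.0709, 452.1304], [-1.0, 0.0074, 0.0057, 94.2132], [-0.0062, -0.0708, -0.9975, 1349.5587], [0.0, 0.0, 0.0, 1.0]] 0.9959700520833333
```

View pics/side0.png

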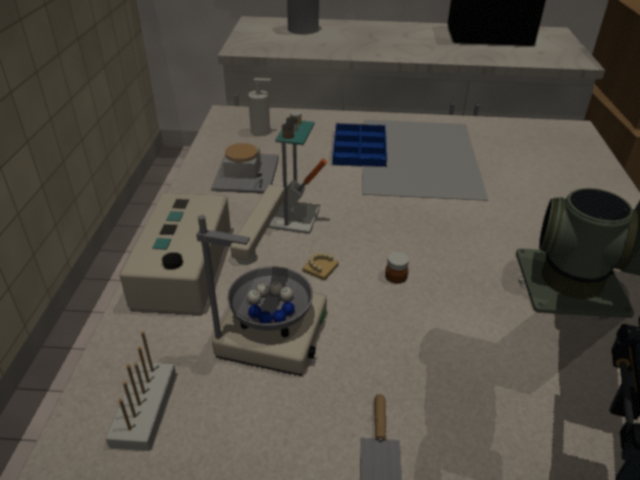

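View pics/top0.png

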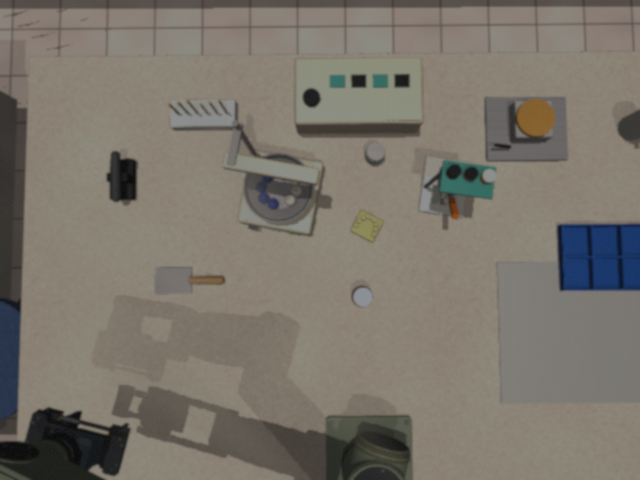

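Side view: orange handle about (315,172), teal shelf (295,130), dish (270,298) with whites at the far side (270,293) and blues nearer (270,315). Top view: handle (454,206), shelf (467,180), dish (280,187), light bar from (230,157) to (320,173).

```bash
cat > h.py <<'E'
import numpy as np,cv2
def load(n):
    f=dict(np.load(n)); return f
def cloud(f):
    K=f["intrinsics"];T=f["cam_to_world"];d=f["depth"]
    v,u=np.mgrid[:480,:640]
    P=np.stack([(u-K[0,2])/K[0,0]*d,(v-K[1,2])/K[1,1]*d,d],-1)
    return P@T[:3,:3].T+T[:3,3]
def hsv(f): return cv2.cvtColor(np.ascontiguousarray(f["pixels"]),cv2.COLOR_RGB2HSV)
def mask(f,lo,hi,box=None):
    m=cv2.inRange(hsv(f),np.array(lo),np.array(hi))>0
    if box:
        b=np.zeros_like(m);b[box[1]:box[3],box[0]:box[2]]=1;m&=b
    return m
def ray(f,uv):
    K=f["intrinsics"];T=f["cam_to_world"]
    d=T[:3,:3]@np.array([(uv[0]-K[0,2])/K[0,0],(uv[1]-K[1,2])/K[1,1],1]);return T[:3,3],d
def onplane(f,uv,z):
    o,d=ray(f,uv);return o+d*(z-o[2])/d[2]
def proj(f,P):
    K=f["intrinsics"];T=f["cam_to_world"];p=(np.asarray(P)-T[:3,3])@T[:3,:3]
    return (p@K.T)[...,:2]/p[...,2:]
E
python3 - <<'E'
from h import *
np.set_printoptions(precision=1,suppress=True)
F={n:load(f"pics/{n}0.npz") for n in("side","top")}
def line(P):
    c=np.median(P,0);u,s,v=np.linalg.svd(P-c);return c,v[0]
for n,hb,sb in(("side",(290,145,335,195),(270,110,320,150)),("top",(440,185,470,225),(430,155,505,205))):
    f=F[n];C=cloud(f)
    m=mask(f,(3,120,60),(14,255,255),hb);P=C[m];ok=np.abs(P-np.median(P,0)).max(1)<90;P=P[ok]
    c,d=line(P);t=(P-c)@d
    print(n,"handle",m.sum(),c,d*np.sign(d[2]),"ends",c+d*t.min(),c+d*t.max(),"px",np.argwhere(m)[:,::-1].min(0),np.argwhere(m)[:,::-1].max(0))
    m=mask(f,(78,60,40),(98,255,255),sb);P=C[m];P=P[P[:,2]>200]
    r=cv2.minAreaRect(P[:,:2].astype(np.float32));print(" shelf",m.sum(),np.median(P,0),P.min(0),P.max(0),r)
# stand base, dish etc by height
C=cloud(F["top"])
ys,xs=np.mgrid[:480,:640]
def rect(sel,name):
    P=C[sel];r=cv2.minAreaRect(P[:,:2].astype(np.float32));print(name,sel.sum(),np.median(P,0),np.round(r[0],1),np.round(r[1],1),round(r[2],1))
box=lambda a,b,c,d:(xs>a)&(xs<c)&(ys>b)&(ys<d)
z=C[...,2]
rect(box(220,145,330,245)&(np.abs(z-52)<8),"vib top")
rect(box(220,125,330,245)&(np.abs(z-291)<8),"bar top")
rect(box(220,125,330,245)&(np.abs(z-110)<4),"rim")
rect(box(405,140,505,230)&(np.abs(z-12)<4),"stand base")
for zz in range(5,300,10):
    s=box(405,140,505,230)&(np.abs(z-zz)<5)
    if s.sum()>5: print(zz,s.sum(),C[s].min(0)[:2],C[s].max(0)[:2])
E
```

```text
side handle 136 [ 582.5 -176.   155.6] [-0.6  0.1  0.8] ends [ 564.6 -173.9  182.2] [ 610.1 -179.2  114.9] px [305 159] [325 183]
 shelf 356 [ 618.9 -166.8  248.9] [ 501.3 -235.   242.7] [668.6 985.7 844.5] ((588.0040283203125, 378.3465881347656), (80.09285736083984, 1224.3111572265625), 4.379419326782227)
top handle 137 [ 585.1 -179.9  163.8] [-0.6  0.1  0.8] ends [ 619.7 -184.9  118.6] [ 566.9 -177.2  187.6] px [449 197] [458 218]
 shelf 1205 [ 624.2 -180.4  250.3] [ 452.1 -243.   202.7] [ 672.2   94.2 1349.6] ((579.2494506835938, -63.35369873046875), (105.63482666015625, 390.88043212890625), 23.772436141967773)
vib top 1449 [581.2 174.9  51.8] [637.9 210.1] [179.9 187. ] 79.2
bar top 1823 [655.  220.1 291.7] [680.5 201.7] [190.1  88.2] 79.2
rim 348 [624.5 212.2 109.8] [641.8 209.3] [159.8 160.3] 84.3
stand base 1335 [ 663.7 -173.    12. ] [ 659.4 -221.1] [211.7 250.7] 2.3
5 2942 [ 550.1 -344.4] [772.2 -97.3]
15 1205 [ 579.9 -342.2] [ 768.  -126.5]
25 32 [ 610.3 -323.9] [ 758.5 -140. ]
35 24 [ 609.8 -188.9] [ 700.3 -139.1]
45 52 [ 610.  -332.5] [ 753.3 -138.9]
55 29 [ 611.8 -320.1] [ 751.4 -139.4]
65 6 [ 631.4 -168.6] [ 655.8 -140.2]
75 10 [ 627.6 -198.2] [ 657.5 -139.5]
85 43 [ 612.6 -203.2] [ 657.5 -139.2]
95 35 [ 618.6 -204.4] [ 659.  -139.2]
105 13 [ 617.1 -189.7] [ 656.1 -139.6]
115 7 [ 606.3 -187.1] [ 652.9 -140.7]
125 29 [ 596.1 -189.4] [ 657.  -139.4]
135 24 [ 594.9 -189. ] [ 657.6 -140.4]
145 24 [ 585.2 -187.7] [ 654.9 -139.9]
155 26 [ 576.9 -187.5] [ 657.1 -139.6]
165 29 [ 571.5 -186.6] [ 657.8 -140. ]
175 49 [ 560.  -184.9] [ 658.5 -139.5]
185 28 [ 563.7 -184. ] [ 657.8 -139.6]
195 6 [ 651.8 -141.9] [ 658.8 -139.3]
245 603 [ 593.7 -243. ] [ 674.1 -131.1]
255 634 [ 595.  -243.9] [ 673.1 -132. ]
265 44 [ 623.1 -226.5] [ 654.5 -142.2]
275 457 [ 623.7 -236.9] [ 660.3 -142.1]
285 13 [ 626.8 -229.1] [ 657.3 -148.7]
```

```bash
python3 - <<'E'
from h import *
np.set_printoptions(precision=1,suppress=True)
F={n:load(f"pics/{n}0.npz") for n in("side","top")}
# handle: two-view plane intersection of mask centre lines
N=[];E=[]
for n,hb in(("side",(290,145,335,195)),("top",(440,185,470,225))):
    f=F[n];m=mask(f,(3,120,60),(14,255,255),hb)
    q=np.argwhere(m)[:,::-1].astype(float)
    vx,vy,x,y=cv2.fitLine(q.astype(np.float32),cv2.DIST_L2,0,.01,.01).ravel()
    t=(q-[x,y])@[vx,vy]; 
    o,a=ray(f,(x-10*vx,y-10*vy));_,b=ray(f,(x+10*vx,y+10*vy))
    nn=np.cross(a,b);nn/=np.linalg.norm(nn);N.append((nn,nn@o));E.append([(f,(x+k*vx,y+k*vy)) for k in(t.min()-.5,t.max()+.5)])
d=np.cross(N[0][0],N[1][0]);d/=np.linalg.norm(d);d*=np.sign(d[2])
p=np.linalg.lstsq(np.array([N[0][0],N[1][0]]),np.array([N[0][1],N[1][1]]),rcond=None)[0]
p=p+d*(152-p[2])/d[2]
print("axis at z152",p,"dir",d,"lean",np.degrees(np.arccos(d[2])),"azim(+x side)",np.degrees(np.arctan2(-d[1],-d[0])))
for e in E:
    for f,uv in e:
        o,r=ray(f,uv);A=np.stack([d,-r],1);s=np.linalg.lstsq(A,o-p,rcond=None)[0];print(" end",p+d*s[0])
for n,sb in(("side",(270,110,320,150)),("top",(430,155,505,205))):
    f=F[n];C=cloud(f);m=mask(f,(78,60,40),(98,255,255),sb)&(f["depth"]>0);P=C[m];P=P[(P[:,2]>235)&(P[:,2]<262)]
    r=cv2.minAreaRect(P[:,:2].astype(np.float32));print(n,"shelf",len(P),np.median(P[:,2]),np.round(r[0],1),np.round(r[1],1),r[2],cv2.boxPoints(r))
f=F["top"];C=cloud(f);ys,xs=np.mgrid[:480,:640];z=C[...,2]
b=(xs>220)&(xs<330)&(ys>125)&(ys<245)
P=C[b&(np.abs(z-291)<8)];
# bar long axis: take near edge points per column
print("bar corners",cv2.approxPolyDP(cv2.convexHull(P[:,:2].astype(np.float32)),6,True)[:,0])
P=C[b&(np.abs(z-52)<5)];print("vib hull",cv2.approxPolyDP(cv2.convexHull(P[:,:2].astype(np.float32)),8,True)[:,0])
P=C[b&(z>106)&(z<113)];A=np.c_[2*P[:,:2],np.ones(len(P))];c=np.linalg.lstsq(A,(P[:,:2]**2).sum(1),rcond=None)[0]
print("rim circle",c[:2],np.sqrt(c[2]+c[:2]@c[:2]))
for n in F:
    f=F[n];c=proj(f,[640,210,80]).astype(int);s=45
    im=f["pixels"][c[1]-s:c[1]+s,c[0]-s:c[0]+s,::-1];cv2.imwrite(f"pics/{n}_crop.png",cv2.resize(im,None,fx=4,fy=4,interpolation=cv2.INTER_CUBIC));print(n,"crop",c-s)
a=[cv2.imread(f"pics/{n}_crop.png") for n in F];cv2.imwrite("pics/crop0.png",np.hstack(a))
E
```

```text
axis at z152 [ 582.5 -182.1  152. ] dir [-0.6  0.1  0.8] lean 34.145580738754994 azim(+x side) -10.466250475209693
 end [ 610.4 -187.3  110.1]
 end [ 562.2 -178.4  182.5]
 end [ 619.8 -189.    96. ]
 end [ 559.5 -177.9  186.5]
side shelf 355 248.905896357041 [ 631.5 -186.1] [108.1  62.5] 80.86295318603516 [[ 592.1 -234.5]
 [ 653.8 -244.4]
 [ 671.  -137.7]
 [ 609.2 -127.8]]
top shelf 1131 250.102405151511 [ 634.  -187.4] [108.5  65.8] 81.29296112060547 [[ 593.3 -236. ]
 [ 658.3 -246. ]
 [ 674.7 -138.8]
 [ 609.7 -128.8]]
bar corners [[733.2 278.8]
 [654.3 298.1]
 [621.2 117.1]
 [652.6 115. ]
 [736.9 262.3]]
vib hull [[790.1  90.1]
 [797.6 172.1]
 [734.7 280.5]
 [570.8 308.9]
 [538.6 149.1]
 [545.4 139.4]]
rim circle [642.1 209.7] 77.98387700175024
side crop [225 260]
top crop [233 144]
```

View pics/crop0.png

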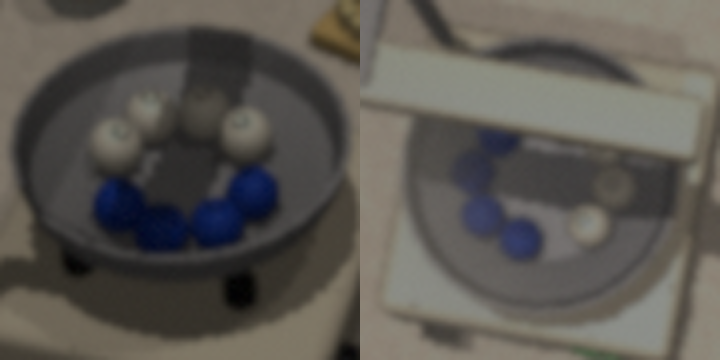

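Crop: white beads form an arc on the left and far side, blue beads on the near side, ring around an empty centre. This interface cannot tilt the hand, so I'll grip the handle's top end vertically, just in front of the shelf (about 42 mm clearance against the body's 38 mm half-depth). The rod stays leaning in the grip.

Call:
send_rows(
  steps=[
    [[0,0,0,-0.77,1],[-0.55,-0.82,0.07,0,1],[-0.55,-0.82,0.07,0,1],[-0.55,-0.82,0.07,0,1],[-0.55,-0.82,0.07,0,1]],
  ],
)

```text
time_s: 0.52
ee_pos: [208.6, 412.0, 202.1]
ee_rot: [-179.9, -0.0, 171.0]
force: [0.6, 0.1, 0.6]
gripper_width: 91.4
gripper_force: 0.0
```

Call:
send_rows(
  steps=[
    [[-0.55,-0.82,0.07,0,1],[-0.55,-0.82,0.07,0,1],[-0.55,-0.82,0.07,0,1],[-0.55,-0.82,0.07,0,1],[-0.55,-0.82,0.07,0,1]],
  ],
)

```text
time_s: 0.93
ee_pos: [291.5, 232.7, 188.5]
ee_rot: [180.0, 0.0, 171.0]
force: [1.4, -0.6, -0.1]
gripper_width: 91.2
gripper_force: 0.0
```

Call:
send_rows(
  steps=[
    [[-0.55,-0.82,0.07,0,1],[-0.55,-0.82,0.07,0,1],[-0.55,-0.82,0.07,0,1],[-0.55,-0.82,0.07,0,1],[-0.55,-0.82,0.07,0,1]],
  ],
)

```text
time_s: 1.35
ee_pos: [374.5, 53.4, 174.6]
ee_rot: [180.0, 0.0, 171.0]
force: [1.2, 1.3, 0.5]
gripper_width: 91.3
gripper_force: 0.0
```

Call:
send_rows(
  steps=[
    [[-0.55,-0.82,0.07,0,1],[-0.55,-0.82,0.07,0,1],[-0.55,-0.82,0.07,0,1],[-0.3,-0.45,0.07,0,1],[0,0,0,0,1]],
  ],
)

```text
time_s: 1.77
ee_pos: [434.7, -75.3, 162.8]
ee_rot: [-179.9, 0.0, 170.7]
force: [0.6, 0.7, 0.6]
gripper_width: 91.1
gripper_force: 0.0
```

Call:
send_rows(
  steps=[
    [[-0.48,-0.68,0.06,0,1],[-0.48,-0.68,0.06,0,1],[-0.48,-0.68,0.06,0,1],[-0.5,0,0,0,1],[-0.5,0,0,0,1]],
  ],
)

```text
time_s: 2.18
ee_pos: [516.7, -168.3, 155.9]
ee_rot: [180.0, -0.1, 170.9]
force: [0.2, 0.3, 0.6]
gripper_width: 90.9
gripper_force: 0.0
```

Call:
send_rows(
  steps=[
    [[0,0,0,0,1],[0,0,0,0,1]],
  ],
)

```text
time_s: 2.35
ee_pos: [516.5, -166.9, 155.7]
ee_rot: [180.0, -0.1, 171.0]
force: [-0.6, -0.1, -0.1]
gripper_width: 91.2
gripper_force: 0.0
```

```bash
python3 - <<'E'
from workcell import env
import cv2,numpy as np
from h import *
s=env.state();print({k:np.round(s[k],2).tolist() for k in("ee_pos","ee_rot","qpos","force")})
f=env.grab_frame("side");np.savez("pics/side1.npz",**f)
g=env.grab_frame("top");np.savez("pics/top1.npz",**g)
a=cv2.resize(f["pixels"][100:240,220:400,::-1],None,fx=2.2,fy=2.2,interpolation=cv2.INTER_CUBIC)
b=cv2.resize(g["pixels"][130:270,370:550,::-1],None,fx=2.2,fy=2.2,interpolation=cv2.INTER_CUBIC)
cv2.imwrite("pics/g1.png",np.hstack([a,b]))
E
```

```text
{'ee_pos': [516.49, -166.9, 155.7], 'ee_rot': [179.96, -0.11, 171.02], 'qpos': [-19.13, 18.03, 98.95, 0.02, 63.13, -100.16], 'force': [-0.59, -0.11, -0.1]}
```

View pics/g1.png

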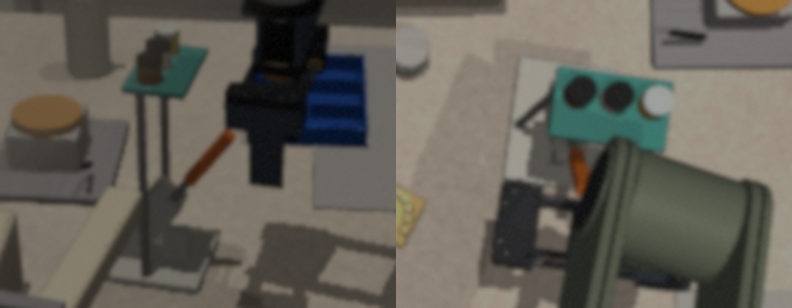

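The gripper is in front of the stand with the orange handle straight ahead of it (left crop, handle at (210,155), finger at (265,155)). I'll advance to the handle's top end and close.

Call:
send_rows(
  steps=[
    [[-0.4,-0.1,0,0,1],[-0.4,0,0,0,1],[-0.25,0,0,0,1],[0,0,0,0,1]],
  ],
)

```text
time_s: 2.78
ee_pos: [558.5, -178.0, 156.4]
ee_rot: [180.0, 0.1, 171.0]
force: [0.3, -0.6, -0.1]
gripper_width: 91.1
gripper_force: 0.0
```

Call:
send_rows(
  steps=[
    [[0,0,0,0,0],[0,0,0,0,0],[0,0,0,0,0],[0,0,0,0,0],[0,0,0,0,0]],
  ],
  squeeze=50,
)

```text
time_s: 3.2
ee_pos: [557.1, -178.1, 156.5]
ee_rot: [180.0, -0.0, 171.0]
force: [0.5, -0.3, 0.6]
gripper_width: 60.8
gripper_force: 0.0
```

Call:
send_rows(
  steps=[
    [[0,0,0,0,0],[0,0,0,0,0],[0,0,0,0,0]],
  ],
)

```text
time_s: 3.45
ee_pos: [557.5, -178.3, 156.4]
ee_rot: [180.0, 0.0, 171.0]
force: [0.1, -0.2, -0.2]
gripper_width: 40.9
gripper_force: 0.0
```

Call:
send_rows(
  steps=[
    [[0,0,0,0,0],[0,0,0,0,0],[0,0,0,0,0],[0,0,0,0,0],[0,0,0,0,0]],
  ],
)

```text
time_s: 3.87
ee_pos: [557.6, -178.2, 156.3]
ee_rot: [180.0, -0.0, 171.0]
force: [0.3, 0.1, 0.7]
gripper_width: 12.9
gripper_force: 50.0
```

Call:
send_rows(
  steps=[
    [[0,0,0,0,0],[0,0,0,0,0],[0,0,0,0,0]],
  ],
)

```text
time_s: 4.12
ee_pos: [557.6, -178.2, 156.3]
ee_rot: [180.0, 0.0, 171.0]
force: [-0.4, -0.3, 0.1]
gripper_width: 13.5
gripper_force: 50.0
```

```bash
python3 - <<'E'
from workcell import env
import cv2,numpy as np
s=env.state();print({k:np.round(s[k],2).tolist() for k in("ee_pos","force","torque","gripper_width","gripper_force")})
f=env.grab_frame("side");np.savez("pics/side2.npz",**f)
cv2.imwrite("pics/g2.png",cv2.resize(f["pixels"][100:240,220:400,::-1],None,fx=2.5,fy=2.5,interpolation=cv2.INTER_CUBIC))
E
```

```text
{'ee_pos': [557.6, -178.22, 156.32], 'force': [-0.39, -0.34, 0.1], 'torque': [-0.0, 0.04, 0.04], 'gripper_width': 13.49, 'gripper_force': 50.0}
```

View pics/g2.png

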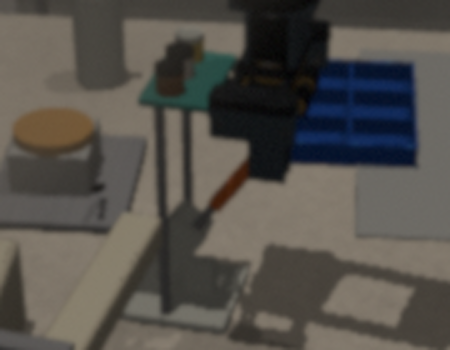

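The fingers hold the handle's end (width 13.5 mm, 50 N), so I'll pull it out along the leaning axis.

Call:
send_rows(
  steps=[
    [[0.14,0,-0.2,0,0],[0.29,0,-0.41,0,0],[0.43,0,-0.61,0,0],[0,0,0,0,0]],
  ],
)

```text
time_s: 4.5
ee_pos: [523.1, -173.1, 209.9]
ee_rot: [-179.9, 0.3, 171.0]
force: [0.8, -0.5, 0.4]
gripper_width: 13.4
gripper_force: 50.0
```

Call:
send_rows(
  steps=[
    [[0.43,0,-0.61,0,0],[0.43,0,-0.61,0,0],[0.43,0,-0.61,0,0],[0,0,0,0,0],[0,0,0,0,0]],
  ],
)

```text
time_s: 4.92
ee_pos: [472.7, -164.9, 279.6]
ee_rot: [-180.0, 0.2, 171.0]
force: [0.4, 0.5, -1.8]
gripper_width: 13.2
gripper_force: 50.0
```

```bash
cat > rod.py <<'E'
from h import *
def rodline(F,zone_tcp,yaw=171.):
    """handle+shaft seen in views; returns foot relative info"""
E
python3 - <<'E'
from workcell import env
from h import *
s=env.state();print({k:np.round(s[k],2).tolist() for k in("ee_pos","force","torque","gripper_width","gripper_force")})
p=np.array(s["ee_pos"])
f=env.grab_frame("side");np.savez("pics/side3.npz",**f);g=env.grab_frame("top");np.savez("pics/top3.npz",**g)
a=np.radians(-9);u=np.array([np.cos(a),np.sin(a),0])
foot=p+u*112+[0,0,-127];print("pred foot",foot,proj(f,foot),proj(g,foot),"tcp",proj(f,p),proj(g,p))
c=proj(f,p+u*50-[0,0,60]).astype(int);e=proj(g,p+u*50-[0,0,60]).astype(int);print(c,e)
cut=lambda im,c:cv2.resize(im[c[1]-60:c[1]+60,c[0]-60:c[0]+60,::-1],None,fx=3.3,fy=3.3,interpolation=cv2.INTER_CUBIC)
cv2.imwrite("pics/g3.png",np.hstack([cut(f["pixels"],c),cut(g["pixels"],e)]))
E
```

```text
{'ee_pos': [472.7, -164.89, 279.58], 'force': [0.36, 0.54, -1.8], 'torque': [0.08, 0.04, -0.04], 'gripper_width': 13.22, 'gripper_force': 50.0}
pred foot [ 583.31667186 -182.40777552  152.57634337] [315.89921905 168.94528645] [453.97273829 209.3820096 ] tcp [365.83466874 125.34461226] [461.22829369 258.70292775]
[342 146] [457 235]
```

View pics/g3.png

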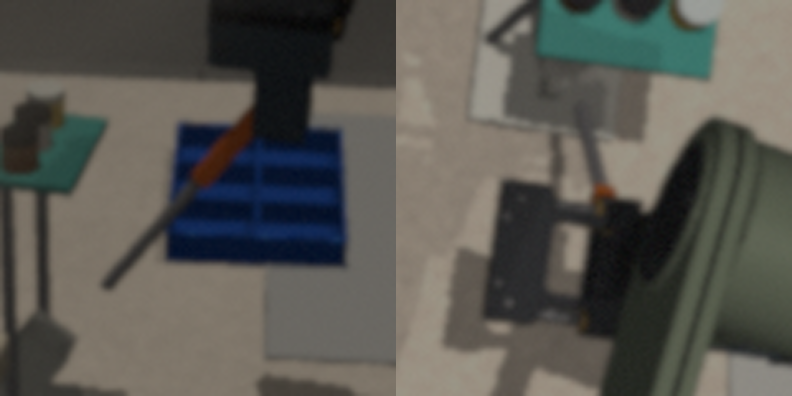

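Side crop: the rod is out and still leaning, with its foot at about (315,172) in the full frame, within 3 px of my prediction. So the foot sits +112 mm along u (stand's x direction in the world) and 127 mm below the TCP. Next: bead positions while I travel to the dish.

Call:
send_rows(
  steps=[
    [[0,0.6,0,0,0],[0,0.95,0,0,0],[0,0.95,0,0,0],[0,0.95,0,0,0],[0,0.95,0,0,0]],
  ],
)

```text
time_s: 5.43
ee_pos: [500.2, 10.8, 276.3]
ee_rot: [-180.0, -0.2, 171.0]
force: [0.7, -0.7, -0.7]
gripper_width: 13.3
gripper_force: 50.0
```

Call:
send_rows(
  steps=[
    [[0,0.95,0,0,0],[0,0.95,0,0,0],[0,0.95,0,0,0],[0,0.95,0,0,0],[0.04,0.9,0,0,0]],
  ],
)

```text
time_s: 5.85
ee_pos: [528.2, 197.3, 275.9]
ee_rot: [-179.9, -0.2, 171.0]
force: [0.3, -1.2, 0.3]
gripper_width: 13.4
gripper_force: 50.0
```

Call:
send_rows(
  steps=[
    [[0.04,0.7,0,0,0],[0,0,0,0,0],[0,0,0,0,0]],
  ],
)

```text
time_s: 6.1
ee_pos: [530.7, 224.3, 275.7]
ee_rot: [-179.9, -0.2, 171.1]
force: [-0.2, 0.3, -1.0]
gripper_width: 13.3
gripper_force: 50.0
```

```bash
cat > beads.py <<'E'
from h import *
C0=np.array([642.,209.7]);A=np.radians(-9)
U=np.array([np.cos(A),np.sin(A)]);V=np.array([-np.sin(A),np.cos(A)])
def zat(r): return 88+max(0,r-38.5)*np.tan(np.pi/6)
def uvw(f,px):
    z=88.
    for _ in range(6):
        P=onplane(f,px,z);z=zat(np.linalg.norm(P[:2]-C0))
    return np.array([(P[:2]-C0)@U,(P[:2]-C0)@V])
def px(f,q):  # dish uv -> pixel
    q=np.asarray(q);P=C0+q[0]*U+q[1]*V;return proj(f,[P[0],P[1],zat(np.hypot(*q))])
def report(B,W):
    D=np.linalg.norm(B[:,None]-W[None],axis=2)
    print("blue",B.round(0).tolist(),"minD",D.min(1).round(0));print("white",W.round(0).tolist(),"minD",D.min(0).round(0))
def gripfoot(p): # foot in dish frame from tcp
    p=np.asarray(p);q=p[:2]+112*U-C0;return np.array([q@U,q@V,p[2]-127-80])
E
python3 - <<'E'
from beads import *
from workcell import env
f=load("pics/side0.npz");o=np.array([225,260])
W=np.array([uvw(f,o+np.array(p)/4) for p in[(116,143),(152,114),(203,112),(246,135)]])
B=np.array([uvw(f,o+np.array(p)/4) for p in[(118,205),(162,230),(217,222),(253,193)]])
report(B,W);print("foot(u,v,gap)",gripfoot(env.state()["ee_pos"]).round(1),env.state()["force"])
print("radii",np.hypot(*B.T).round(),np.hypot(*W.T).round())
g=load("pics/top0.npz")
print("top check",[uvw(g,np.array([233,144])+np.array(p)/4).round().tolist() for p in[(123,215),(161,240),(228,224),(254,186)]])
E
```

```text
blue [[20.0, 29.0], [-5.0, 42.0], [-29.0, 31.0], [-39.0, 8.0]] minD [42. 66. 61. 40.]
white [[34.0, -10.0], [23.0, -33.0], [-1.0, -40.0], [-25.0, -30.0]] minD [42. 62. 62. 40.]
foot(u,v,gap) [-0.2 -3.  68.7] [-0.1534736   0.33315862 -0.98410351]
radii [36. 43. 42. 40.] [36. 40. 40. 39.]
top check [[-26.0, 29.0], [-37.0, 5.0], [-22.0, -32.0], [2.0, -43.0]]
```

Call:
send_rows(
  steps=[
    [[0,0.07,0.5,0,0],[0,0,0.5,0,0],[0,0,0.35,0,0],[0,0,0.1,0,0],[0,0,0,0,0]],
  ],
)

```text
time_s: 6.52
ee_pos: [530.6, 224.3, 218.4]
ee_rot: [-179.9, -0.2, 170.9]
force: [0.0, 0.7, -1.2]
gripper_width: 13.5
gripper_force: 50.0
```

Call:
send_rows(
  steps=[
    [[0,0,0.05,0,0],[0,0,0.05,0,0],[0,0,0,0,0]],
  ],
)

```text
time_s: 6.77
ee_pos: [531.7, 225.5, 216.9]
ee_rot: [180.0, 0.1, 171.0]
force: [-0.1, 0.5, -0.6]
gripper_width: 13.5
gripper_force: 50.0
```

```bash
python3 - <<'E'
from beads import *
from workcell import env
s=env.state();print("foot",gripfoot(s["ee_pos"]).round(1),np.round(s["force"],1),np.round(s["torque"],2))
f=env.grab_frame("side");np.savez("pics/side4.npz",**f)
c=(270,298);im=f["pixels"][235:345,195:345,::-1];cv2.imwrite("pics/g4.png",cv2.resize(im,None,fx=5,fy=5,interpolation=cv2.INTER_CUBIC))
E
```

```text
foot [ 0.6 -1.7  9.9] [-0.1  0.5 -0.6] [0.01 0.08 0.05]
```

View pics/g4.png

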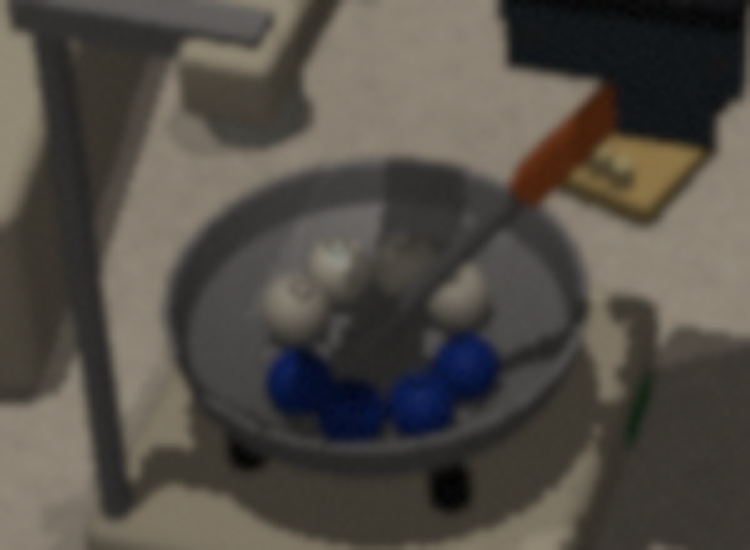

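Picture: the rod comes in from the right under the bar with its foot near the dish centre (375,330 in the crop), still above the floor. All eight beads are undisturbed. I'll descend carefully until the dish pushes back.

Call:
send_rows(
  steps=[
    [[0,0,0.08,0,0],[0,0,0.08,0,0],[0,0,0,0,0]],
  ],
)

```text
time_s: 7.07
ee_pos: [532.2, 225.7, 210.2]
ee_rot: [180.0, 0.1, 171.0]
force: [0.6, 0.2, 1.5]
gripper_width: 13.5
gripper_force: 50.0
```

Call:
send_rows(
  steps=[
    [[0,0,0.04,0,0],[0,0,0.0,0,0]],
  ],
)

```text
time_s: 7.23
ee_pos: [531.5, 225.9, 209.3]
ee_rot: [179.9, 0.1, 171.0]
force: [-2.0, 0.0, 5.1]
gripper_width: 13.2
gripper_force: 50.0
```

Call:
send_rows(
  steps=[
    [[0,0,0.04,0,0],[0,0,0.0,0,0]],
  ],
)

```text
time_s: 7.4
ee_pos: [531.8, 226.0, 208.0]
ee_rot: [179.9, 0.1, 171.0]
force: [0.0, -0.8, 4.3]
gripper_width: 13.2
gripper_force: 50.0
```

Call:
send_rows(
  steps=[
    [[0,0,0.02,0,0],[0,0,0,0,0],[0,0,0,0,0],[0,0,0,0,0]],
  ],
)

```text
time_s: 7.73
ee_pos: [531.9, 225.8, 206.1]
ee_rot: [180.0, 0.1, 171.0]
force: [1.1, -0.1, 2.3]
gripper_width: 13.1
gripper_force: 50.0
```

```bash
python3 - <<'E'
from beads import *
from workcell import env
for i in range(3):
    s=env.state();print("foot",gripfoot(s["ee_pos"]).round(1),np.round(s["force"],1),np.round(s["torque"],2));f=env.grab_frame("side")
np.savez("pics/side5.npz",**f)
E
```

```text
foot [ 0.7 -1.4 -0.9] [ 1.1 -0.1  2.3] [-0.03 -0.66  0.04]
foot [ 0.6 -1.4 -1. ] [1.6 0.  2.4] [-0.08 -0.71  0.03]
foot [ 0.5 -1.5 -1.1] [ 0.7 -0.   1.9] [-0.06 -0.73  0.02]
```

Call:
send_rows(
  steps=[
    [[0,0,-0.1,0,0],[0,0,-0.4,0,0],[0,0,-0.5,0,0],[0,0,0,0,0],[0,0,0,0,0]],
  ],
)

```text
time_s: 8.3
ee_pos: [530.8, 225.7, 245.8]
ee_rot: [180.0, -0.1, 171.0]
force: [-0.1, -0.7, -1.3]
gripper_width: 13.3
gripper_force: 50.0
```

```bash
cat >> beads.py <<'E'
from scipy.optimize import least_squares
from itertools import combinations
def find(f):
    C=cloud(f);H=hsv(f);q=C[...,:2]-C0;u=q@U;v=q@V;r=np.hypot(u,v)
    surf=75+np.clip((r-42)*np.tan(np.pi/6),0,None)
    m=(r<66)&(f["depth"]>0)&(C[...,2]>surf+7)&(C[...,2]<112)
    blue=m&(H[...,0]>105)&(H[...,0]<130)&(H[...,1]>120)
    orange=(H[...,0]<14)&(H[...,1]>130)
    out=[]
    for k in(blue,m&~cv2.dilate(blue.astype(np.uint8),np.ones((3,3))).astype(bool)&~orange):
        P=np.c_[u[k],v[k],C[...,2][k]]
        _,lab,c=cv2.kmeans(P.astype(np.float32),4,None,(3,50,.1),20,cv2.KMEANS_PP_CENTERS)
        c=c.astype(float);c[:,2]=88
        for it in range(8):   # assign to nearest sphere surface, refit centres
            D=np.abs(np.linalg.norm(P[:,None]-c[None],axis=2)-13);l=D.argmin(1)
            for j in range(4):
                Q=P[(l==j)&(D[:,j]<5)]
                if len(Q)>8:
                    c[j]=least_squares(lambda x:np.r_[np.linalg.norm(Q-x,axis=1)-13,(x[2]-zat(np.hypot(x[0],x[1])))*2],c[j],loss="soft_l1").x
        out.append(c);print("n",[int(((l==j)&(D[:,j]<4)).sum()) for j in range(4)],"left",int((D.min(1)>4).sum()),"z",c[:,2].round().tolist())
    report(out[0][:,:2],out[1][:,:2]);return out
def lean(f,p):
    """rod lean from orange handle in side view; rod plane = u-z through TCP"""
    c=proj(f,np.r_[np.asarray(p)[:2]+40*U,p[2]-20]).astype(int)
    m=mask(f,(3,120,60),(14,255,255),(c[0]-30,c[1]-25,c[0]+25,c[1]+30))
    q=np.argwhere(m)[:,::-1].astype(np.float32);vx,vy,x,y=cv2.fitLine(q,cv2.DIST_L2,0,.01,.01).ravel()
    R=[]
    for k in(-6,6):
        o,d=ray(f,(x+k*vx,y+k*vy));n=np.r_[V,0];t=((np.r_[np.asarray(p)[:2],0]-o)@n)/(d@n);X=o+t*d;R.append([(X[:2]-np.asarray(p)[:2])@U,X[2]-p[2]])
    R=np.array(R);d=R[0]-R[1];print("lean",len(q),np.degrees(np.arctan2(-d[0]*np.sign(d[1]),abs(d[1]))).round(1),"at",R.mean(0).round(1))
def see(name):
    from workcell import env
    s=env.state();f=env.grab_frame("side");np.savez(f"pics/{name}.npz",**f)
    print("t",s["time_s"],"foot",gripfoot(s["ee_pos"]).round(1),"F",np.round(s["force"],1),"T",np.round(s["torque"],2),"w",round(float(s["gripper_width"]),1))
    lean(f,s["ee_pos"]);return find(f)
E
python3 - <<'E'
from beads import *
np.set_printoptions(suppress=True,precision=1)
lean(load("pics/side3.npz"),[472.7,-164.9,279.6]);lean(load("pics/side4.npz"),[531.7,225.5,216.9]);lean(load("pics/side5.npz"),[531.9,225.8,206.1])
find(load("pics/side0.npz"));see("s6")
E
```

```text
lean 103 32.2 at [ 38.  -21.3]
lean 193 33.6 at [ 37.8 -22.4]
lean 214 38.0 at [ 39.6 -19.7]
n [122, 126, 117, 107] left 9 z [88.0, 88.0, 88.0, 88.0]
n [121, 133, 125, 138] left 9 z [87.0, 88.0, 87.0, 88.0]
blue [[-3.0, 39.0], [-27.0, 29.0], [21.0, 28.0], [-38.0, 5.0]] minD [62. 61. 41. 40.]
white [[25.0, -34.0], [-24.0, -32.0], [0.0, -44.0], [35.0, -10.0]] minD [62. 40. 62. 41.]
t 8.3 foot [-0.3 -1.6 38.8] F [-0.1 -0.7 -1.3] T [-0.   0.1 -0. ] w 13.3
lean 199 35.3 at [ 38.4 -20.6]
n [112, 129, 112, 131] left 5 z [87.0, 88.0, 88.0, 87.0]
n [76, 141, 140, 88] left 7 z [89.0, 88.0, 88.0, 88.0]
blue [[21.0, 28.0], [-27.0, 30.0], [-38.0, 5.0], [-3.0, 39.0]] minD [40. 63. 41. 62.]
white [[2.0, -44.0], [34.0, -10.0], [-23.0, -33.0], [25.0, -34.0]] minD [63. 40. 41. 62.]
```

Call:
send_rows(
  steps=[
    [[-0.05,-0.5,0,0,0],[0,-0.5,0,0,0],[0,-0.5,0,0,0],[0,0,0.25,0,0],[0,0,0.25,0,0]],
  ],
)

```text
time_s: 8.77
ee_pos: [523.2, 165.5, 224.4]
ee_rot: [-180.0, -0.1, 170.9]
force: [-0.3, -0.2, -0.9]
gripper_width: 13.2
gripper_force: 50.0
```

Call:
send_rows(
  steps=[
    [[0,0.08,0.04,0,0],[0,0.1,0.06,0,0],[0,0.1,0.06,0,0],[0,0.1,0.06,0,0],[0,0.1,0.06,0,0]],
  ],
)

```text
time_s: 9.18
ee_pos: [527.2, 186.1, 214.5]
ee_rot: [180.0, 0.0, 171.0]
force: [-0.5, -0.2, -1.2]
gripper_width: 13.4
gripper_force: 50.0
```

Call:
send_rows(
  steps=[
    [[0,0.1,0.03,0,0],[0,0.1,0.02,0,0],[0,0.1,0,0,0],[0,0.1,0,0,0],[0,0.1,0,0,0]],
  ],
)

```text
time_s: 9.6
ee_pos: [530.3, 205.3, 212.9]
ee_rot: [180.0, 0.0, 171.0]
force: [-0.3, 0.5, -1.4]
gripper_width: 13.4
gripper_force: 50.0
```

Call:
send_rows(
  steps=[
    [[0,0.1,0,0,0],[0,0.08,0,0,0],[0,0.05,0,0,0],[0,0.02,0,0,0],[0,0,0,0,0]],
  ],
)

```text
time_s: 10.02
ee_pos: [531.7, 214.8, 212.8]
ee_rot: [180.0, -0.0, 171.0]
force: [-0.3, -0.4, -0.4]
gripper_width: 13.3
gripper_force: 50.0
```

```bash
sed -i 's/112\*U-C0/115*U-C0/; s/p\[2\]-127-80/p[2]-125-80/' beads.py; python3 -c "
from beads import *
see('s7')"
```

```text
t 10.0167 foot [  5.2 -12.2   7.8] F [-0.3 -0.4 -0.4] T [ 0.06  0.03 -0.01] w 13.3
lean 198 35.0 at [ 38.7 -21.3]
n [129, 131, 118, 113] left 4 z [88.0, 88.0, 88.0, 88.0]
n [155, 126, 133, 143] left 55 z [88.0, 87.0, 88.0, 87.0]
blue [[-28.0, 29.0], [-3.0, 39.0], [21.0, 27.0], [-38.0, 5.0]] minD [34. 37. 38. 31.]
white [[-8.0, 2.0], [27.0, -33.0], [-28.0, -30.0], [36.0, -7.0]] minD [31. 60. 37. 38.]
```

The white bead I pushed now sits in the middle, close to all four blues. Only white (27,-33) lacks a blue neighbour, so I'll push it inward next.

Call:
send_rows(
  steps=[
    [[0,-0.03,-0.4,0,0],[0,0,-0.5,0,0],[-0.4,-0.28,0,0,0],[-0.4,-0.28,0,0,0],[-0.33,-0.28,0,0,0]],
  ],
)

```text
time_s: 10.48
ee_pos: [571.7, 172.7, 249.3]
ee_rot: [180.0, 0.1, 171.0]
force: [0.6, -0.2, -0.8]
gripper_width: 13.4
gripper_force: 50.0
```

Call:
send_rows(
  steps=[
    [[0,0,0.25,0,0],[0,0,0.25,0,0],[0,0,0,0,0],[0.07,0.07,0.05,0,0],[0.07,0.07,0.06,0,0]],
  ],
)

```text
time_s: 10.9
ee_pos: [566.0, 179.4, 224.3]
ee_rot: [-179.9, 0.0, 171.0]
force: [1.4, -2.4, 0.9]
gripper_width: 13.6
gripper_force: 50.2
```

Call:
send_rows(
  steps=[
    [[0.07,0.07,0.06,0,0],[0.07,0.07,0.06,0,0],[0.07,0.07,0.06,0,0],[0.07,0.06,0.05,0,0],[0.04,0.03,0.02,0,0]],
  ],
)

```text
time_s: 11.32
ee_pos: [554.6, 194.2, 214.1]
ee_rot: [180.0, -0.1, 171.0]
force: [0.4, -2.2, 1.0]
gripper_width: 13.4
gripper_force: 49.5
```

Call:
send_rows(
  steps=[
    [[0,0,0,0,0],[0,0,0,0,0]],
  ],
)

```text
time_s: 11.48
ee_pos: [554.3, 194.7, 213.9]
ee_rot: [179.9, -0.2, 171.0]
force: [0.5, -0.7, -0.7]
gripper_width: 13.1
gripper_force: 49.2
```

```bash
python3 -c "
from beads import *
see('s8')"
```

```text
t 11.4833 foot [ 30.7 -28.6   8.9] F [ 0.5 -0.7 -0.7] T [0.18 0.21 0.15] w 13.1
lean 194 47.6 at [ 43.3 -12.2]
n [108, 114, 128, 130] left 5 z [88.0, 88.0, 88.0, 88.0]
n [125, 131, 135, 142] left 9 z [88.0, 88.0, 88.0, 88.0]
blue [[-38.0, 6.0], [21.0, 27.0], [-27.0, 30.0], [-3.0, 39.0]] minD [30. 38. 33. 37.]
white [[26.0, -32.0], [-28.0, -30.0], [-8.0, 3.0], [36.0, -8.0]] minD [60. 37. 30. 39.]
```

```bash
python3 - <<'E'
from beads import *
from workcell import env
g=env.grab_frame("top");np.savez("pics/t8.npz",**g);f=load("pics/s8.npz")
a=cv2.resize(f["pixels"][220:330,195:345,::-1],None,fx=5,fy=5,interpolation=cv2.INTER_CUBIC)[:, :400*2]
c=g["pixels"][130:240,220:330,::-1];b=cv2.resize(c,None,fx=4,fy=4,interpolation=cv2.INTER_CUBIC)
a=cv2.resize(f["pixels"][230:330,215:315,::-1],None,fx=4,fy=4,interpolation=cv2.INTER_CUBIC)
cv2.imwrite("pics/g8.png",np.hstack([a,b[:400,:400]]))
E
```

```text
(no output)
```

View pics/g8.png

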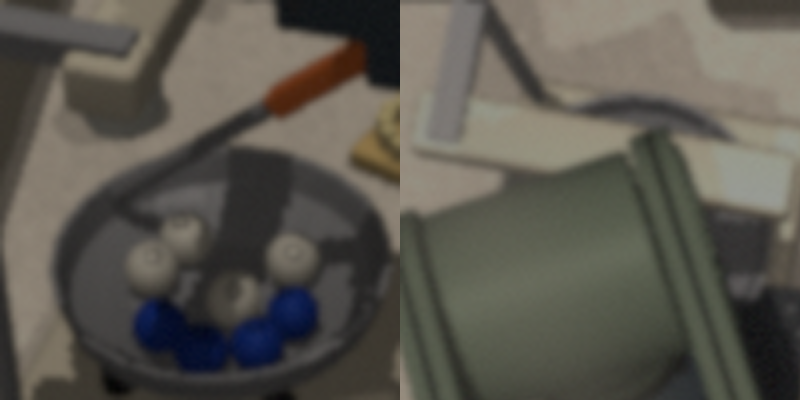

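The picture shows the rod now leaning flatter, with its foot up against the dish's far-left wall (crop (115,200), full frame about (244,280)). It caught the wall on the way down and turned in the grip. The beads are unmoved. I'll lift clear, grip harder and measure the foot again.

Call:
send_rows(
  steps=[
    [[0.2,0.1,-0.3,0,0],[0.3,0.3,-0.3,0,0],[0.2,0.3,0,0,0],[0,0,0,0,0],[0,0,0,0,0]],
  ],
  squeeze=60,
)

```text
time_s: 12.0
ee_pos: [531.7, 226.2, 238.4]
ee_rot: [-180.0, 0.0, 171.1]
force: [-0.1, 0.1, -1.1]
gripper_width: 13.5
gripper_force: 59.2
```

```bash
cat >> beads.py <<'E'
def tip(f,p,off):
    """orange handle fit -> foot offset (u,z) from TCP, v drift; uses lower handle end seen in the side view"""
E
python3 - <<'E'
from beads import *
from workcell import env
o,d=ray(load("pics/s8.npz"),(243.75,280));n=np.r_[V,0];t=((np.r_[C0-28.6*V,0]-o)@n+0*1)/(d@n)
X=o+t*d;print("tip in s8: u",(X[:2]-C0)@U,"v",(X[:2]-C0)@V,"z",X[2])
see("s9")
f=load("pics/s9.npz");p=np.array(env.state()["ee_pos"]);P0=np.r_[p[:2]+U*138.6,p[2]-99];print("pred foot px",proj(f,P0),"tcp",p.round(1),"pred dish uvz",(P0[:2]-C0)@U,(P0[:2]-C0)@V,P0[2]-80)
# shaft points via depth: above dish, not orange/white/blue
C=cloud(f);q=C[...,:2]-p[:2];u=q@U;v=q@V;z=C[...,2]-p[2]
k=(np.abs(v)<15)&(u>50)&(u<160)&(C[...,2]>118)&(f["depth"]>0)&(np.abs(z+99-(138.6-u)/np.tan(np.radians(47.6)))<15)
Q=np.c_[u[k],v[k],z[k]];print(len(Q));
for a in range(50,160,10):
    s=Q[(Q[:,0]>=a)&(Q[:,0]<a+10)]
    if len(s)>2: print(a,np.median(s,0).round(1),len(s))
E
```

```text
tip in s8: u 59.65815087281763 v -28.60000000000001 z 107.33156702451333
t 12.0 foot [ 3.5 -0.9 33.4] F [-0.1  0.1 -1.1] T [-0.03  0.07  0.  ] w 13.5
lean 219 48.6 at [ 43.1 -11.3]
n [111, 116, 125, 125] left 7 z [87.0, 88.0, 88.0, 88.0]
n [124, 133, 146, 132] left 8 z [88.0, 88.0, 88.0, 88.0]
blue [[-38.0, 5.0], [21.0, 28.0], [-3.0, 39.0], [-27.0, 29.0]] minD [31. 38. 37. 33.]
white [[27.0, -32.0], [-8.0, 2.0], [37.0, -8.0], [-27.0, -30.0]] minD [60. 31. 39. 37.]
pred foot px [254.36969057 279.4531924 ] tcp [531.9 225.7 238. ] pred dish uvz 27.310223724794504 -1.4658699608147696 59.02900349446034
338
50 [ 55.1   3.  -20.2] 54
60 [ 64.6   1.6 -27.4] 42
70 [ 75.1  -0.5 -39.5] 33
80 [ 84.5  -1.3 -48.5] 30
90 [ 95.2  -2.1 -56.9] 34
100 [105.4  -2.1 -66.1] 29
110 [115.5  -3.5 -74.9] 30
120 [125.1  -4.2 -84.4] 29
130 [134.6  -4.2 -91.9] 29
140 [ 144.1   -5.1 -101.1] 27
```

Call:
send_rows(
  steps=[
    [[0.05,0.5,0,0,0],[0.06,0.5,0,0,0],[0.06,0.5,0,0,0],[0,0,0.4,0,0],[0,0,0.4,0,0]],
  ],
)

```text
time_s: 12.47
ee_pos: [535.6, 286.6, 206.0]
ee_rot: [180.0, 0.1, 171.0]
force: [1.5, 0.0, -0.8]
gripper_width: 13.3
gripper_force: 59.2
```

Call:
send_rows(
  steps=[
    [[0,0,0.2,0,0],[0,0,0,0,0]],
  ],
)

```text
time_s: 12.63
ee_pos: [533.8, 284.7, 195.6]
ee_rot: [-179.8, -0.3, 171.0]
force: [0.1, -0.1, -0.4]
gripper_width: 13.1
gripper_force: 59.2
```

```bash
sed -i 's/q=p\[:2\]+115\*U-C0;return np.array(\[q@U,q@V,p\[2\]-125-80\])/q=p[:2]+143*U-7*V-C0;return np.array([q@U,q@V,p[2]-103-80])/' beads.py; python3 -c "
from beads import *
see('s10')"
```

```text
t 12.6333 foot [24.4 50.2 12.6] F [ 0.1 -0.1 -0.4] T [ 0.03  0.07 -0.04] w 13.1
lean 198 52.6 at [ 46.1 -14.8]
n [126, 111, 106, 53] left 10 z [88.0, 88.0, 88.0, 88.0]
n [120, 36, 142, 43] left 96 z [88.0, 98.0, 88.0, 97.0]
blue [[-27.0, 30.0], [-3.0, 39.0], [-37.0, 5.0], [20.0, 29.0]] minD [44. 18. 30. 14.]
white [[27.0, -32.0], [-14.0, -14.0], [36.0, -8.0], [15.0, 42.0]] minD [61. 30. 41. 14.]
```

Call:
send_rows(
  steps=[
    [[0,-0.08,0.04,0,0],[0,-0.1,0.05,0,0],[0,-0.1,0.05,0,0],[0,-0.1,0.03,0,0],[0,-0.1,0,0,0]],
  ],
)

```text
time_s: 13.1
ee_pos: [531.7, 266.2, 191.6]
ee_rot: [180.0, 0.0, 171.0]
force: [-0.2, 0.3, -0.5]
gripper_width: 13.5
gripper_force: 59.2
```

Call:
send_rows(
  steps=[
    [[0,-0.1,0,0,0],[0,-0.1,0,0,0],[0,-0.1,0,0,0],[0,-0.08,0,0,0],[0,-0.04,0,0,0]],
  ],
)

```text
time_s: 13.52
ee_pos: [529.1, 249.8, 191.6]
ee_rot: [180.0, 0.0, 171.0]
force: [-0.1, -0.1, -1.8]
gripper_width: 13.4
gripper_force: 59.2
```

Call:
send_rows(
  steps=[
    [[0,0,0,0,0],[0,0.04,-0.3,0,0],[0,0,-0.7,0,0],[0,0.2,-0.5,0,0],[0,0,0,0,0]],
  ],
)

```text
time_s: 13.93
ee_pos: [533.1, 261.8, 256.2]
ee_rot: [179.6, 0.4, 171.0]
force: [1.3, 0.1, -0.6]
gripper_width: 13.6
gripper_force: 59.2
```

```bash
python3 -c "
from beads import *
see('s11')"
```

```text
t 13.9333 foot [27.3 27.5 73.2] F [ 1.3  0.1 -0.6] T [0.09 0.07 0.  ] w 13.6
lean 240 49.2 at [ 43.3 -11. ]
n [119, 105, 113, 123] left 7 z [87.0, 88.0, 88.0, 88.0]
n [132, 115, 134, 137] left 5 z [88.0, 87.0, 87.0, 88.0]
blue [[-3.0, 39.0], [13.0, -4.0], [-38.0, 6.0], [-28.0, 29.0]] minD [40. 26. 26. 33.]
white [[-12.0, 0.0], [27.0, -32.0], [-28.0, -30.0], [38.0, -9.0]] minD [26. 31. 37. 26.]
```

Call:
send_rows(
  steps=[
    [[0.34,0.41,0,0,0],[0.34,0.42,0,0,0],[0,0,0.5,0,0],[0,0,0.5,0,0],[0,0,0.4,0,0]],
  ],
)

```text
time_s: 14.4
ee_pos: [507.6, 296.4, 192.7]
ee_rot: [-179.9, -0.2, 171.0]
force: [-0.5, 0.0, -0.2]
gripper_width: 13.5
gripper_force: 59.4
```

Call:
send_rows(
  steps=[
    [[0,0,0,0,0],[0,-0.08,0.03,0,0],[0,-0.08,0.04,0,0],[0,-0.08,0.04,0,0],[0,-0.06,0.03,0,0]],
  ],
)

```text
time_s: 14.82
ee_pos: [507.5, 284.6, 190.6]
ee_rot: [179.9, 0.1, 171.0]
force: [0.9, -0.7, -0.8]
gripper_width: 13.5
gripper_force: 59.2
```

Call:
send_rows(
  steps=[
    [[0,-0.05,0,0,0],[0,-0.02,0,0,0],[0,0.06,-0.4,0,0],[0,0,-0.6,0,0],[0,0,-0.5,0,0]],
  ],
)

```text
time_s: 15.23
ee_pos: [507.2, 284.6, 251.1]
ee_rot: [180.0, 0.0, 171.0]
force: [1.0, 0.4, -0.9]
gripper_width: 13.3
gripper_force: 59.2
```

```bash
python3 -c "
from beads import *
see('s12')"
```

```text
t 15.2333 foot [-1.9 45.9 68.1] F [ 1.   0.4 -0.9] T [0.01 0.07 0.  ] w 13.3
lean 268 49.8 at [ 43.8 -11.5]
n [108, 129, 123, 69] left 5 z [88.0, 88.0, 88.0, 88.0]
n [125, 130, 134, 93] left 9 z [88.0, 88.0, 88.0, 88.0]
blue [[-38.0, 5.0], [2.0, 20.0], [-28.0, 29.0], [14.0, -4.0]] minD [25. 25. 33. 25.]
white [[-13.0, -0.0], [38.0, -10.0], [-28.0, -30.0], [27.0, -32.0]] minD [25. 25. 37. 32.]
```

All beads now have an opposite-colour neighbour. The weakest is white (-28,-30) at 37 mm, so I'll nudge it for margin.

Call:
send_rows(
  steps=[
    [[0.11,-0.8,0,0,0],[0.11,-0.8,0,0,0],[0.11,-0.8,0,0,0],[0,0,0.5,0,0],[0,0,0.5,0,0]],
  ],
)

```text
time_s: 15.7
ee_pos: [479.5, 190.7, 211.0]
ee_rot: [179.9, 0.2, 170.9]
force: [0.1, 0.3, -0.7]
gripper_width: 13.7
gripper_force: 59.2
```

Call:
send_rows(
  steps=[
    [[0,0,0.4,0,0],[0,0,0,0,0],[0,0.06,0.02,0,0],[0,0.07,0.02,0,0],[0,0.06,0.02,0,0]],
  ],
)

```text
time_s: 16.12
ee_pos: [481.1, 200.1, 192.7]
ee_rot: [179.9, 0.1, 171.0]
force: [-0.5, -0.1, -1.1]
gripper_width: 13.4
gripper_force: 59.2
```

Call:
send_rows(
  steps=[
    [[0,0.04,0,0,0],[0,0,0,0,0],[0,-0.06,-0.4,0,0],[0,0,-0.6,0,0],[0,0,-0.5,0,0]],
  ],
)

```text
time_s: 16.53
ee_pos: [480.1, 198.6, 252.8]
ee_rot: [180.0, 0.0, 171.0]
force: [1.1, 0.3, -0.9]
gripper_width: 13.4
gripper_force: 59.2
```

```bash
python3 -c "
from beads import *
see('s13')"
```

```text
t 16.5333 foot [-15.2 -43.3  69.8] F [ 1.1  0.3 -0.9] T [0.04 0.06 0.  ] w 13.4
lean 230 48.5 at [ 42.5 -10.5]
n [127, 101, 85, 130] left 11 z [88.0, 88.0, 88.0, 88.0]
n [124, 132, 126, 114] left 11 z [88.0, 87.0, 88.0, 87.0]
blue [[3.0, 20.0], [-38.0, 5.0], [14.0, -4.0], [-28.0, 29.0]] minD [26. 26. 25. 34.]
white [[-29.0, -26.0], [38.0, -10.0], [-12.0, -1.0], [27.0, -33.0]] minD [32. 25. 26. 31.]
```

Mixed with margin: the largest neighbour distance is 34 mm. Now I'll carry the rod back to the stand.

Call:
send_rows(
  steps=[
    [[-0.03,-0.5,-0.1,0,0],[-0.07,-0.9,0,0,0],[-0.07,-0.9,0,0,0],[-0.07,-0.9,0,0,0],[-0.07,-0.9,0,0,0]],
  ],
)

```text
time_s: 17.0
ee_pos: [466.3, 33.3, 255.6]
ee_rot: [180.0, 0.0, 171.0]
force: [1.3, -0.7, -1.4]
gripper_width: 13.3
gripper_force: 59.2
```

Call:
send_rows(
  steps=[
    [[-0.07,-0.9,0,0,0],[-0.07,-0.9,0,0,0],[-0.07,-0.9,0,0,0],[-0.07,-0.9,0,0,0],[-0.05,-0.7,0,0,0]],
  ],
)

```text
time_s: 17.42
ee_pos: [452.2, -139.8, 255.6]
ee_rot: [-179.9, 0.0, 170.9]
force: [0.8, 0.2, -0.2]
gripper_width: 13.4
gripper_force: 59.2
```

Call:
send_rows(
  steps=[
    [[0,-0.3,0,0,0],[0,0,0,0,0],[0,0,0,0,0]],
  ],
)

```text
time_s: 17.67
ee_pos: [450.7, -148.8, 255.4]
ee_rot: [179.9, -0.0, 170.9]
force: [-0.5, -0.3, -1.2]
gripper_width: 13.3
gripper_force: 59.2
```

```bash
cat > rod.py <<'E'
from beads import *
from workcell import env
def shaft(f,p,th0,off,zmin=0):
    """shaft axis from depth points: fit line in (u,v,z) rel TCP, around a guess (lean th0, foot off)"""
    C=cloud(f);q=C[...,:2]-p[:2];u=q@U;v=q@V;z=C[...,2]-p[2];H=hsv(f)
    k=(np.abs(v-off[1]*.5)<16)&(u>off[0]-75)&(u<off[0]+25)&(f["depth"]>0)&(C[...,2]>zmin)
    k&=np.abs((u-off[0])*np.cos(th0)+(z-off[2])*np.sin(th0))<12
    k&=~((H[...,0]<16)&(H[...,1]>110))
    Q=np.c_[u[k],v[k],z[k]];c=np.median(Q,0)
    for _ in range(4):
        w=np.linalg.svd(Q-c,full_matrices=False)[2][0];r=np.linalg.norm((Q-c)-np.outer((Q-c)@w,w),axis=1);Q=Q[r<6];c=Q.mean(0)
    w*=np.sign(w[2]);t=(Q-c)@w
    cam=f["cam_to_world"][:3,3]-np.r_[p[:2],p[2]];e=np.array([cam[:2]@U,cam[:2]@V,cam[2]])-c;e-=e@w*w;e/=np.linalg.norm(e)
    c2=c-e*3.9   # visible surface of a 5 mm radius shaft lies ~3.9 mm towards the camera
    end=c2+w*np.percentile(t,1);print("shaft n",len(Q),"dir",w.round(3),"lean",np.degrees(np.arctan2(-w[0],w[2])).round(1),"skew",np.degrees(np.arctan2(w[1],-w[0])).round(1),"foot",(end+5*w).round(1),"len",np.ptp(t).round());return c2,w
E
python3 - <<'E'
from rod import *
p=np.array(env.state()["ee_pos"]);f=env.grab_frame("side");g=env.grab_frame("top");np.savez("pics/s14.npz",**f);np.savez("pics/t14.npz",**g)
print("tcp",p.round(1),env.state()["ee_rot"])
for h in(f,g): shaft(h,p,np.radians(48.5),(143,-7,-103),110)
a=proj(g,[621.6,-187.6,96.8]).astype(int);b=proj(f,[621.6,-187.6,96.8]).astype(int);print("mouth px",a,b)
cut=lambda im,c:cv2.resize(im[c[1]-40:c[1]+40,c[0]-40:c[0]+40,::-1],None,fx=5,fy=5,interpolation=cv2.INTER_CUBIC)
cv2.imwrite("pics/g14.png",np.hstack([cut(f["pixels"],b),cut(g["pixels"],a)]))
E
```

```text
tcp [ 450.7 -148.8  255.4] [ 1.79944816e+02 -8.71732219e-03  1.71048371e+02]
shaft n 164 dir [-0.738  0.055  0.672] lean 47.7 skew 4.2 foot [ 142.6   -9.6 -103.1] len 115.0
shaft n 173 dir [-0.738  0.053  0.673] lean 47.6 skew 4.1 foot [ 144.5   -7.  -103. ] len 112.0
mouth px [450 195] [300 186]
```

View pics/g14.png

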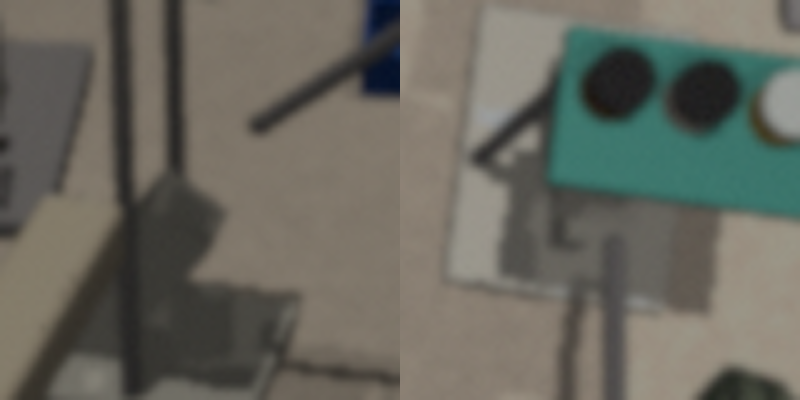

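Side crop: the tube's mouth face runs from about (175,175) to (222,212), which matches my predicted mouth (crop centre) to within 1–2 px. The rod foot is at (258,128). I'll check the mouth numerically from depth.

```bash
python3 - <<'E'
from rod import *
f=load("pics/s14.npz");C=cloud(f).reshape(-1,3)[f["depth"].ravel()>0]
M=np.array([621.6,-187.6,96.8])
az=np.radians(-9);uu=np.array([np.cos(az),np.sin(az),0]);e2=np.array([-np.sin(az),np.cos(az),0])
for L in(35,):
    L=np.radians(L);d=-np.sin(L)*uu+np.array([0,0,np.cos(L)]);e1=np.cos(L)*uu+np.array([0,0,np.sin(L)])
    q=np.c_[(C-M)@e1,(C-M)@e2,(C-M)@d]
    k=(np.abs(q[:,0])<32)&(np.abs(q[:,1])<32)&(q[:,2]>-80)&(q[:,2]<25);q=q[k]
    print("all",len(q))
    h=np.histogram(q[:,2],np.arange(-80,26,5));print(h[0])
    s=q[np.abs(q[:,2])<5];print("face",len(s),"e1",np.percentile(s[:,0],[2,10,50,90,98]).round(1),"e2",np.percentile(s[:,1],[2,10,50,90,98]).round(1),"d",np.percentile(s[:,2],[5,50,95]).round(1))
    s=q[(q[:,2]<-8)&(q[:,2]>-60)&(q[:,1]>5)];print("side wall v",np.percentile(s[:,1],[10,50,90]).round(1),"e1",np.percentile(s[:,0],[2,10,90,98]).round(1),len(s))
    for a in range(-30,32,6):
        t=q[(q[:,0]>=a)&(q[:,0]<a+6)&(np.abs(q[:,1])<19)]; print(a,len(t),"max d",np.percentile(t[:,2],[50,90,97]).round(1) if len(t)>3 else "", "v",np.percentile(t[t[:,2]>-8][:,1],[0,50,100]).round(0) if (t[:,2]>-8).sum()>2 else "")
E
```

```text
all 439
[ 11   9  12  11  19  16  21  29  24  18  23  27  40  49 105  25   0   0
   0   0   0]
face 25 e1 [-11.7  -9.7  -0.6  22.1  24.1] e2 [-14.8  -7.7   8.1  19.2  21. ] d [-4.9 -4.2 -2.2]
side wall v [10.2 18.3 21.6] e1 [-30.1 -23.5  15.6  22.4] 208
-30 32 max d [-47.2 -37.5 -34.6] v 
-24 20 max d [-45.5 -41.7 -39.4] v 
-18 20 max d [-20.3  -5.3  -5. ] v [-18.   2.  18.]
-12 38 max d [-8.6 -4.2 -2.5] v [-19.   1.  17.]
-6 43 max d [-16.4  -5.6  -4.3] v [-15.  -8.  16.]
0 43 max d [-19.7  -5.9  -5.3] v [-18. -11.  19.]
6 43 max d [-16.   -6.2  -4.7] v [-19.  -9.  17.]
12 29 max d [-9.9 -5.3 -4.6] v [-18.  -8.  18.]
18 33 max d [-6.3 -4.9 -3.7] v [-18.   5.  19.]
24 9 max d [-13.5  -5.5  -4. ] v [-4.  5. 16.]
30 0 max d  v
```

Call:
send_rows(
  steps=[
    [[-0.16,0,0.4,0,0],[-0.16,0,0.4,0,0],[-0.16,0,0.37,0,0],[0,0,0,0,0],[0,0,0,0,0]],
  ],
)

```text
time_s: 18.18
ee_pos: [469.7, -150.8, 208.3]
ee_rot: [180.0, -0.1, 171.1]
force: [-0.0, -0.2, -0.6]
gripper_width: 13.1
gripper_force: 59.2
```

```bash
cat >> rod.py <<'E'
M=np.array([627.6,-188.6,94.3]);L=np.radians(35);u3=np.r_[U,0];v3=np.r_[V,0];z3=np.array([0,0,1.])
d3=-np.sin(L)*u3+np.cos(L)*z3;e3=np.cos(L)*u3+np.sin(L)*z3
def bore(p,foot):
    X=np.asarray(p)+foot[0]*u3+foot[1]*v3+foot[2]*z3-M;return np.array([X@e3,X@v3,X@d3])
E
python3 - <<'E'
from rod import *
p=np.array(env.state()["ee_pos"]);f=env.grab_frame("side");np.savez("pics/s15.npz",**f)
g=env.grab_frame("top");np.savez("pics/t15.npz",**g)
print("tcp",p.round(1),"F",env.state()["force"],"foot in bore (e1,v,depth+)",bore(p,(143.5,-8,-103)).round(1))
for h in(f,g):
    c,w=shaft(h,p,np.radians(47.6),(143.5,-8,-103),100)
E
```

```text
tcp [ 469.7 -150.8  208.3] F [-0.68870848  0.22535971 -1.49085669] foot in bore (e1,v,depth+) [-8.8  4.7 19.6]
shaft n 150 dir [-0.739  0.045  0.672] lean 47.7 skew 3.5 foot [ 143.2   -9.4 -104.2] len 110.0
shaft n 137 dir [-0.742  0.057  0.668] lean 48.0 skew 4.4 foot [ 145.3   -7.9 -101.9] len 114.0
```

Call:
send_rows(
  steps=[
    [[-0.18,-0.03,0.17,0,0],[-0.18,-0.02,0.17,0,0],[-0.1,-0.01,0.09,0,0],[0,0,0,0,0]],
  ],
)

```text
time_s: 18.62
ee_pos: [488.2, -157.6, 190.4]
ee_rot: [180.0, -0.1, 171.0]
force: [0.0, -0.3, -0.8]
gripper_width: 13.4
gripper_force: 59.2
```

Call:
send_rows(
  steps=[
    [[-0.1,-0.01,0.09,0,0],[-0.1,-0.01,0.09,0,0],[-0.1,-0.01,0.09,0,0],[0,0,0,0,0]],
  ],
)

```text
time_s: 18.95
ee_pos: [499.8, -160.6, 179.8]
ee_rot: [180.0, -0.0, 171.0]
force: [0.8, 0.1, -1.5]
gripper_width: 13.4
gripper_force: 59.2
```

Call:
send_rows(
  steps=[
    [[-0.1,-0.01,0.09,0,0],[-0.09,-0.01,0.09,0,0],[0,0,0,0,0]],
  ],
)

```text
time_s: 19.2
ee_pos: [507.1, -162.6, 172.8]
ee_rot: [180.0, -0.0, 171.0]
force: [-0.0, -0.3, -0.7]
gripper_width: 13.1
gripper_force: 59.2
```

```bash
python3 - <<'E'
from rod import *
s=env.state();p=np.array(s["ee_pos"]);f=env.grab_frame("side");np.savez("pics/s16.npz",**f)
print("tcp",p.round(1),"F",np.round(s["force"],1),"T",np.round(s["torque"],2),"foot in bore",bore(p,(143.5,-8,-103)).round(1))
lean(f,p);shaft(f,p,np.radians(47.6),(105,-6,-68),60)
E
```

```text
tcp [ 507.1 -162.6  172.8] F [-0.  -0.3 -0.7] T [ 0.02 -0.04  0.01] foot in bore [  2.6  -1.1 -31.8]
lean 111 48.1 at [ 43.2 -11.9]
shaft n 98 dir [-0.713  0.003  0.701] lean 45.5 skew 0.3 foot [118.   -5.9 -81.5] len 124.0
```

Call:
send_rows(
  steps=[
    [[-0.12,0,-0.11,0,0],[-0.14,0,-0.11,0,0],[-0.14,0,-0.11,0,0],[0,0,0,0,0]],
  ],
)

```text
time_s: 19.58
ee_pos: [523.2, -165.3, 187.5]
ee_rot: [-180.0, 0.0, 171.0]
force: [-1.5, -0.1, -2.8]
gripper_width: 13.1
gripper_force: 59.9
```

Call:
send_rows(
  steps=[
    [[-0.15,0,-0.11,0,0],[-0.16,0,-0.11,0,0],[-0.06,0,0,0,0],[0,0,0,0,0]],
  ],
)

```text
time_s: 19.92
ee_pos: [537.8, -167.4, 195.6]
ee_rot: [180.0, 0.0, 171.0]
force: [-1.4, -0.2, -2.2]
gripper_width: 13.0
gripper_force: 60.0
```

```bash
python3 - <<'E'
from rod import *
s=env.state();p=np.array(s["ee_pos"]);f=env.grab_frame("side");np.savez("pics/s17.npz",**f)
print("tcp",p.round(1),"F",np.round(s["force"],1),"T",np.round(s["torque"],2),"foot35 in bore",bore(p,(115,-5,-125)).round(1))
lean(f,p);shaft(f,p,np.radians(38),(85,-6,-85),60)
E
```

```text
tcp [ 537.8 -167.4  195.6] F [-1.4 -0.2 -2.2] T [ 0.02  0.8  -0.05] foot35 in bore [  5.2   1.9 -32.6]
lean 100 35.7 at [ 39.1 -20.6]
shaft n 100 dir [-0.564 -0.014  0.826] lean 34.3 skew -1.4 foot [ 101.5   -0.  -106.2] len 154.0
```

Call:
send_rows(
  steps=[
    [[0.1,-0.05,0.06,0,0],[0.1,-0.05,0.06,0,0],[0,0,0,0,0]],
  ],
)

```text
time_s: 20.22
ee_pos: [528.2, -170.2, 190.6]
ee_rot: [180.0, 0.1, 171.0]
force: [-0.3, 0.5, -0.1]
gripper_width: 13.0
gripper_force: 60.0
```

Call:
send_rows(
  steps=[
    [[-0.1,0,0.14,0,0],[-0.14,0,0.2,0,0],[-0.14,0,0.2,0,0],[0,0,0,0,0]],
  ],
)

```text
time_s: 20.55
ee_pos: [544.1, -172.2, 166.9]
ee_rot: [180.0, -0.1, 171.0]
force: [-0.0, 0.1, -0.4]
gripper_width: 13.0
gripper_force: 60.0
```

Call:
send_rows(
  steps=[
    [[-0.1,0,0.14,0,0],[-0.07,0,0.1,0,0],[0,0,0,0,0]],
  ],
)

```text
time_s: 20.8
ee_pos: [550.5, -173.4, 158.3]
ee_rot: [180.0, -0.1, 171.0]
force: [0.4, -0.2, -0.9]
gripper_width: 13.1
gripper_force: 60.0
```

```bash
python3 - <<'E'
from rod import *
s=env.state();p=np.array(s["ee_pos"]);f=env.grab_frame("side");np.savez("pics/s18.npz",**f)
print("tcp",p.round(1),"F",np.round(s["force"],1),"T",np.round(s["torque"],2),"foot35 in bore",bore(p,(115,-5,-125)).round(1))
dp=p-[557.6,-178.2,156.3];print("rel to first grip: u,v,z",dp@u3,dp@v3,dp[2],"along d",dp@d3)
lean(f,p)
E
```

```text
tcp [ 550.5 -173.4  158.3] F [ 0.4 -0.2 -0.9] T [0.04 0.07 0.07] foot35 in bore [ -5.1  -2.  -70.9]
rel to first grip: u,v,z -7.756386605815208 3.6760132868249267 2.0394515211510793 along d 6.119501471103673
lean 92 36.7 at [ 38.7 -17.8]
```

Call:
send_rows(
  steps=[
    [[-0.04,0,0.06,0,0],[0,0,0,0,0]],
  ],
)

```text
time_s: 21.02
ee_pos: [552.0, -173.7, 157.0]
ee_rot: [180.0, 0.0, 171.0]
force: [-0.7, 0.3, -1.6]
gripper_width: 13.2
gripper_force: 60.0
```

Call:
send_rows(
  steps=[
    [[-0.04,0,0.06,0,0],[0,0,0,0,0]],
  ],
)

```text
time_s: 21.18
ee_pos: [553.5, -173.9, 154.5]
ee_rot: [180.0, 0.0, 171.0]
force: [-1.4, -0.6, -0.4]
gripper_width: 13.3
gripper_force: 60.0
```

Call:
send_rows(
  steps=[
    [[-0.04,0,0.06,0,0],[0,0,0,0,0]],
  ],
)

```text
time_s: 21.35
ee_pos: [554.0, -174.1, 152.6]
ee_rot: [180.0, -0.1, 171.0]
force: [-3.2, 0.7, 4.7]
gripper_width: 13.5
gripper_force: 60.0
```

Call:
send_rows(
  steps=[
    [[-0.03,0,0.04,0,0],[0,0,0,0,0]],
  ],
)

```text
time_s: 21.52
ee_pos: [553.8, -174.0, 152.1]
ee_rot: [-180.0, -0.3, 171.0]
force: [-8.8, 2.0, 11.4]
gripper_width: 13.2
gripper_force: 60.0
```

The push-back runs along the bore axis, so the rod is on the bore's floor. I'll relax slightly, open and back out.

Call:
send_rows(
  steps=[
    [[0.03,0,-0.04,0,0],[0,0,0,0,0.5],[0,0,0,0,0.5],[0,0,0,0,0.5],[0,0,0,0,0.5]],
  ],
)

```text
time_s: 21.93
ee_pos: [555.3, -174.2, 152.1]
ee_rot: [180.0, 0.0, 171.0]
force: [-1.3, 0.5, -0.1]
gripper_width: 37.3
gripper_force: 0.0
```

Call:
send_rows(
  steps=[
    [[0,0,0,0,0.5],[0,0,0,0,0.5],[0.2,0,0,0,0.5],[0.5,0,0,0,0.5],[0.8,0,0,0,0.5]],
  ],
)

```text
time_s: 22.35
ee_pos: [496.7, -165.0, 152.0]
ee_rot: [-180.0, 0.1, 171.0]
force: [-0.5, 0.0, -0.5]
gripper_width: 45.8
gripper_force: 0.0
```

Call:
send_rows(
  steps=[
    [[0.9,0,0,0,0.5],[0.9,0,-0.3,0,0.5],[0.9,0,-0.3,0,0.5],[0,0,0,0,0.5],[0,0,0,0,0.5]],
  ],
)

```text
time_s: 22.77
ee_pos: [387.8, -147.6, 177.2]
ee_rot: [-180.0, 0.1, 170.9]
force: [1.2, 0.2, 0.8]
gripper_width: 45.3
gripper_force: 0.0
```

```bash
python3 - <<'E'
from rod import *
s=env.state();print(np.round(s["ee_pos"],1),np.round(s["force"],1),s["gripper_width"],s["time_s"])
f=env.grab_frame("side");g=env.grab_frame("top");np.savez("pics/s19.npz",**f);np.savez("pics/t19.npz",**g)
find(f)
for n,h,hb in(("side",f,(290,145,335,195)),("top",g,(440,185,470,225))):
    for tag,q in(("start",load(f"pics/{n}0.npz")),("now",h)):
        m=mask(q,(3,120,60),(14,255,255),hb);a=np.argwhere(m)[:,::-1];print(n,tag,len(a),a.mean(0).round(1),a.min(0),a.max(0))
# bystanders: image change near jar, tub, cast, spatula between first and last top/side frames
a=cv2.absdiff(load("pics/side0.npz")["pixels"],f["pixels"]).max(2);
for n,(x,y) in dict(jar=(397,267),cast=(320,265),spatula=(380,430)).items(): print(n,int((a[y-20:y+20,x-20:x+20]>40).sum()))
b=cv2.absdiff(load("pics/top0.npz")["pixels"],g["pixels"]).max(2)
for n,(x,y) in dict(tub=(375,152),jar=(362,296),cast=(367,226),spat=(190,280)).items(): print("top",n,int((b[y-14:y+14,x-14:x+14]>40).sum()))
im=cv2.resize(f["pixels"][100:345,190:420,::-1],None,fx=2.4,fy=2.4,interpolation=cv2.INTER_CUBIC);cv2.imwrite("pics/g19.png",im)
E
```

```text
[ 387.8 -147.6  177.2] [1.2 0.2 0.8] 45.347263971964 22.7667
n [89, 136, 127, 107] left 5 z [88.0, 88.0, 87.0, 88.0]
n [127, 119, 123, 132] left 6 z [88.0, 88.0, 88.0, 88.0]
blue [[13.0, -4.0], [-28.0, 29.0], [3.0, 21.0], [-38.0, 5.0]] minD [26. 33. 26. 25.]
white [[-29.0, -26.0], [27.0, -32.0], [-13.0, -0.0], [39.0, -9.0]] minD [33. 31. 25. 26.]
side start 136 [315.8 169.8] [305 159] [325 183]
side now 150 [317.3 173.2] [305 163] [329 184]
top start 137 [453.4 208.1] [449 197] [458 218]
top now 151 [451.  210.4] [447 198] [455 222]
jar 51
cast 0
spatula 0
top tub 0
top jar 0
top cast 0
top spat 0
```

View pics/g19.png

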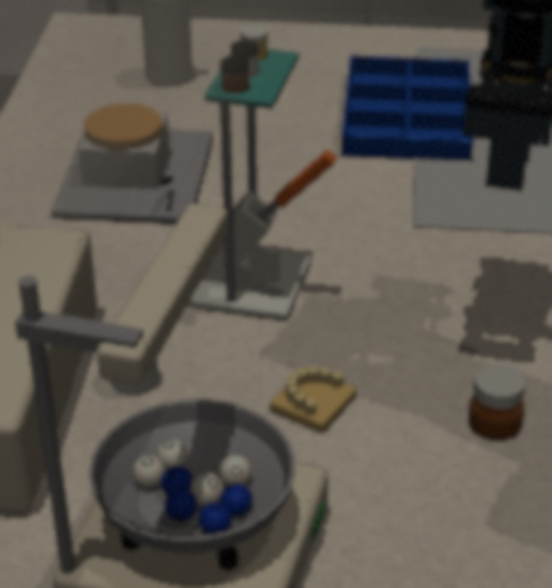

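The picture shows the rod back in its stand with the handle's lower end where it started. The beads are mixed in the dish, and jar, cast and shelf are undisturbed. I'll let it settle briefly, check and hand in.

Call:
send_rows(
  steps=[
    [[0,0,0,0,0.5],[0,0,0,0,0.5],[0,0,0,0,0.5],[0,0,0,0,0.5],[0,0,0,0,0.5]],
  ],
)

```text
time_s: 23.28
ee_pos: [389.4, -147.9, 176.0]
ee_rot: [180.0, -0.0, 171.0]
force: [0.7, 0.9, 0.7]
gripper_width: 45.8
gripper_force: 0.0
```

```bash
python3 - <<'E'
from rod import *
f=env.grab_frame("side");g=env.grab_frame("top");N=[]
for n,h,hb in(("side",f,(290,145,335,195)),("top",g,(440,185,470,225))):
    m=mask(h,(3,120,60),(14,255,255),hb);q=np.argwhere(m)[:,::-1].astype(np.float32);print(n,q.mean(0))
    vx,vy,x,y=cv2.fitLine(q,cv2.DIST_L2,0,.01,.01).ravel();t=(q-[x,y])@np.array([vx,vy])
    o,a=ray(h,(x-10*vx,y-10*vy));_,b=ray(h,(x+10*vx,y+10*vy));nn=np.cross(a,b);nn/=np.linalg.norm(nn);N.append((nn,nn@o))
    if n=="side": top=[(x+k*vx,y+k*vy) for k in(t.min()-.5,t.max()+.5)]
d=np.cross(N[0][0],N[1][0]);d/=np.linalg.norm(d);d*=np.sign(d[2])
p=np.linalg.lstsq(np.array([N[0][0],N[1][0]]),np.array([N[0][1],N[1][1]]),rcond=None)[0]
for uv in top:
    o,r=ray(f,uv);s=np.linalg.lstsq(np.stack([d,-r],1),o-p,rcond=None)[0];E=p+d*s[0];print("end",E.round(1))
    if E[2]>140: X=E-192*d-M;print("foot in bore e1,v,d",(X@e3).round(1),(X@v3).round(1),(X@d3).round(1),"lean",np.degrees(np.arccos(d[2])).round(1))
E
```

```text
side [317.33774 173.14569]
top [450.9669 210.351 ]
end [ 609.2 -183.7  108.6]
end [ 553.7 -173.   174.4]
foot in bore e1,v,d 3.0 -0.3 -82.1 lean 40.6
```

```bash
python3 -c "
from workcell import env
print(env.job_done())"
```

```text
the job is handed in; nothing more can be done
None
```

I handed the job in at about 23 s, but no verdict came back, so I can't confirm it passed: by my last measurements the foot press read about 3–6 N, every bead has an opposite-colour neighbour within about 33 mm (limit 39 mm), the rod is back on the bore's floor, and camera checks show the jar, tub, cast and spatula where they were.

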